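# Slide the brass plate out over the end of the bench block

### The job

Get the brass plate on the steel bench block ready for its end to be filed: push it with your fingertips, without picking it up, until it lies snug along the back rail of the block with about 40 mm of it sticking out past the end of the block on the robot's right. It must stay lying flat on the block, and the hammer, the file and the punch are to be left where they are.

Things in the scene. Friction and masses are not known exactly. Their poses are not given: they have to be found in the camera images.
- block: Low steel bench block fixed on the bench, 170 mm (its x) by 400 mm (its y, left-right) by 55 mm high, flat top. Origin: centre of its underside, on the bench; x points away from the robot towards the rail, y to the left, z up; it is turned by up to 12 degrees. Its end on the robot's right (y = -200 mm) is open; the clear ledge reaches from x = -85 to +71 mm.
- block_end (a point): Middle of the top edge of the block's end on the robot's right (block frame x = 0, y = -200 mm, z = 55 mm).
- rail (a point): Middle of the foot of the back rail's face towards the robot (block frame x = +71, y = 0, z = 55 mm). The rail is a steel bar 12 mm high and 14 mm wide along the whole far edge of the block's top, with four screw heads 4 mm high on it.
- plate: Loose flat brass plate, 90 mm (x) by 140 mm (y) by 5 mm thick, about 0.5 kg, on the block's top, 25 to 50 mm off its place at the rail and up to 13 degrees askew. Origin: centre of its underside; z up. Slides under a push of a few newtons. With its long side on the rail and 40 mm out past the end, its centre is at block frame x = +26, y = -170 mm.
- hammer: Bystander: hammer lying on the bench, wooden handle and steel head, 270 mm long along its x (head at +x, 92 mm across), 27 mm high; origin on its underside, mid-length.
- file: Bystander: flat file with a wooden handle lying on the bench to the right of the block, 325 mm long along its x, 25 mm wide and high; origin on its underside, 165 mm from the handle's end.
- punch: Bystander: steel ball punch standing upright on the bench, 32 mm in diameter and 94 mm tall; origin at the centre of its foot.
Not all that is in view belongs to the job. There is more than one size of the plate; the job needs the largest.

How it is judged (in metres and radians):
At the end, for the whole second after the job is handed in: The plate lies flat and at rest on the block, 28 to 52 mm of it out past the block's end on the robot's right, its centre within 4 mm of where it is when pressed against the rail, and its long side parallel to the rail within 0.04 rad (y of plate in the frame of block between -0.182 and -0.158 m and x of plate in the frame of block above 0.022 m and angle between the y axis of plate and the y axis of block, either way round below 0.04 rad and z of plate in the frame of block between 0.052 and 0.058 m and angle between plate's own z axis and vertical below 0.03 rad and linear speed of plate below 0.01 m/s); the robot touches nothing.
It fails at once if the plate is lifted off the block, tipped, or falls (z of plate in the frame of block above 0.065 m or z of plate in the frame of block below 0.045 m or angle between plate's own z axis and vertical above 0.2 rad).
It fails at once if the hammer, the file or the punch is moved by more than 15 mm or the punch is knocked over (distance of any of hammer, file, punch from where it was at the start of the episode above 0.015 m or angle between punch's own z axis and vertical above 0.3 rad).
It also fails if it takes over 54 s, if anything falls off the work surface, if the arm or the gripper's body presses on something with over 40 N, if the wrist force passes 120 N, or if a joint passes its speed limit or range.

### The arm

A 7-joint arm with a two-finger parallel gripper is mounted at the origin on the work surface. World frame = base frame: x ahead of the robot, y to its left, z up, the work surface at z = 0. Lengths are in mm, angles in rad, forces in N, time in s.
With the tool pointing down it reaches from about 400 to 875 mm from the base axis. Payload 4.4 kg.
Tool frame: the origin (TCP) lies midway between the tips of the shut fingers; the grasp point (between the pads) lies ctrl.tcp_to_grasp behind it (ctrl.tcp_to_grasp is the distance from the TCP to the grasp point, in mm); z points along the fingers, y is the line along which they close (so a half turn about z gives the same grasp; the last joint's range is limited). The gripper opens to 85 mm and grips with 20 to 120 N. Pads are 22 mm wide; open, the fingers measure 114 mm over their backs; the gripper's body (76 mm by 85 mm) begins 54 mm behind the grasp point. The pads swing forward as they close: fully open they stand 13 mm farther back than shut.
Start: joints at [1.27, 0.628, 0.038, 1.517, -0.027, 0.996, -0.02], TCP at [151.249, -632.172, 231.313] pointing down, gripper open.
Joint ranges: [-3.06, 3.06], [-0.37, 2.12], [-1.25, 1.32], [0.18, 2.47], [-1.1, 4.24], [0.23, 1.98], [-2.94, 2.94]. Speed limits (rad/s): [2.57, 2.57, 3.14, 3.14, 3.14, 3.14, 3.14].

### API

Orientations are given as [roll, pitch, yaw] about the fixed x, y, z axes, in that order (R = Rz(yaw) Ry(pitch) Rx(roll)).
In Python, from cell import ctrl, get_image, get_calibration, workorder, boxes_of, place_of gives the robot as it stands.
- The arm moves only by the tool play_rows, never from a script. Its argument "series" is a list that holds one entry, the list of rows, each a list of 7 numbers: the shift along the world's x, y, z in cm, then the turn, a rotation vector about the world's x, y, z in degrees, then the closure, from 0 (fully open) to 1 (shut). A call has 1 to 20 rows; each row shifts and turns the commanded pose from where the row before left it; what a row does not reach is not made up. A row lasts 1/8 s, in which the tool goes at most 62.5 mm and 10.7 degrees, less where a joint would pass 70% of its speed; a pose out of reach is approached as far as the arm can. A call with a gripper value outside its range is refused whole. The fingers move at their own pace and stop on an object; the grip force is fixed at half the most. Time passes only in rows, so rows that do not move let the fingers close. It gives the time, the measured TCP pose, the force, the opening and the grip force at its end, in the units of the state.
- ctrl.read_state(): the state, without advancing time (a new reading comes with each control period).
- get_image(name): name is "side" or "top" or "wrist"; returns (picture, depth): 384x512x3 uint8, red, green, blue; 384x512 float32, mm along the optical axis (not along the pixel's ray), 0 where there is no reading.
- get_calibration(name): a dict with "K" (3x3 intrinsics, pixels), "R" (3x3) and "t" (3): a world point X has camera coordinates R X + t; the wrist camera has in their place "mount" (4x4, takes a point from camera to tool coordinates, whose origin is the TCP and whose axes are the flange's). Camera axes: x right, y down, z forward; pixel columns grow to the right and rows downward; lengths in mm; the calibration is good to about 2 mm. The wrist camera is an equidistant fisheye: a pixel r from the principal point sees the ray r / f radians off the axis. A picture is of the moment at which its call begins: read the wrist's pose just before it. get_calibration takes no time and is no camera call.
- workorder.finish_job(): hands the job in; it is judged then, once.
Trained networks look in the newest picture that a camera, given by its name, has taken for a name from the list of things; names that differ only in an ending like _2 or _b are one class to them, and where a whole thing is asked for, a point or a joint stands for the part that bears it (a point fixed in the world has none). Each returns a list of dicts, best first, with "p" (0 to 1); they miss things now and then, are a little off and sometimes report something else, mostly with a low value. They report only what shows in the picture. A call takes as long as a camera call. They do not tell look-alikes from the thing itself.
- boxes_of(target, camera): "pixel" ([column, row] in pixels, amid what is visible of it).
- place_of(target, camera): "pixel" ([column, row] in pixels: a listed point, or the origin of a listed thing).
The state is a dict: "clock": time; "qpos": joint angles; "qd": joint speeds; "tau": joint torques, N m; "eef_pos": TCP position; "tool_rot": TCP orientation; "force": force on the tool from outside, world axes, zero at the start; "torque": the same for the moment, N m; "width": finger opening in mm; "gripper_force": force on a finger pad.
Only numpy, scipy, OpenCV 4.12 (cv2) and the standard library are available. Lean on these libraries where they do the work, as an engineer would, in place of code of your own. Each camera call takes 0.05 s, during which the arm holds its last target. There are 200 camera calls.

## Working session

There is one attempt and no reset: what is moved stays moved. The work goes in short steps, Python scripts to look and compute and a tool call to move; the robot and the scene stay as the last step left them, time stands still between calls to the robot, and variables do not carry over. Pictures are saved under pics/ and viewed, at most 10 in all, crops included, and the job is handed in when it is done.

Besides the shell and the picture viewer there is one more tool, called after "Emit:" by a JSON object that holds its "method" and its "body", one argument or row to a line. play_rows: Moves the arm, as the interface text tells. Its arguments: {"type":"object","properties":{"series":{"type":"array"}},"required":["series"]}

```bash
mkdir -p pics; cat > h.py <<'E'
import numpy as np, cv2
from cell import ctrl, get_image, get_calibration, workorder, boxes_of, place_of
def save(n,im): cv2.imwrite('pics/'+n,cv2.cvtColor(im,cv2.COLOR_RGB2BGR))
def pix2w(cam,px,d):
    c=get_calibration(cam);K,R,t=map(np.array,(c['K'],c['R'],c['t']))
    u,v=px; p=np.array([(u-K[0,2])/K[0,0],(v-K[1,2])/K[1,1],1])*d
    return R.T@(p-t.ravel())
def ray_z(cam,px,z):
    a=pix2w(cam,px,0);b=pix2w(cam,px,1000);s=(z-a[2])/(b[2]-a[2]);return a+s*(b-a)
E
python3 - <<'E'
from h import *
s=ctrl.read_state();print(s['clock'],s['eef_pos'],s['tool_rot'],s['width'],ctrl.tcp_to_grasp)
for c in ['top','side']:
    im,d=get_image(c);save(c+'0.png',im);np.save(c+'d.npy',d)
    for n in ['plate','block','hammer','file','punch','block_end','rail']:
        for f in (place_of,boxes_of):
            try: print(c,n,f.__name__,[(np.round(r['pixel']).tolist(),round(r['p'],2)) for r in f(n,c)][:4])
            except Exception as e: print(c,n,e)
E
```

```text
0.0 [ 151.0595063  -631.54147167  230.37527338] [-3.13965466e+00  6.19787809e-05  2.34749595e-01] 85.61099463371698 18.700000000000003
top plate call [([221.0, 250.0], 0.83), ([247.0, 186.0], 0.81), ([269.0, 248.0], 0.59)]
top plate call [([269.0, 247.0], 0.98), ([221.0, 247.0], 0.89)]
top block call [([256.0, 187.0], 0.91), ([392.0, 208.0], 0.54)]
top block call [([269.0, 178.0], 0.62)]
top hammer call [([123.0, 244.0], 0.86)]
top hammer call [([119.0, 246.0], 0.79)]
top file call [([391.0, 208.0], 0.8), ([254.0, 187.0], 0.54)]
top file call [([395.0, 207.0], 0.86), ([120.0, 249.0], 0.26)]
top punch call [([156.0, 164.0], 0.67)]
top punch call []
top block_end call [([322.0, 172.0], 0.82), ([247.0, 187.0], 0.42)]
top block_end call [([246.0, 186.0], 0.64)]
top rail call [([252.0, 157.0], 0.71)]
top rail call [([268.0, 179.0], 0.86)]
side plate call [([247.0, 197.0], 0.89), ([310.0, 211.0], 0.73), ([296.0, 239.0], 0.6)]
side plate call [([248.0, 197.0], 0.82), ([293.0, 241.0], 0.68), ([307.0, 210.0], 0.54)]
side block call []
side block call [([240.0, 210.0], 0.79)]
side hammer call [([265.0, 319.0], 0.55)]
side hammer call [([278.0, 323.0], 0.83)]
side file call [([297.0, 142.0], 0.63)]
side file call [([312.0, 143.0], 0.85)]
side punch call [([179.0, 277.0], 0.64)]
side punch call [([182.0, 262.0], 0.52), ([240.0, 212.0], 0.45)]
side block_end call [([249.0, 154.0], 0.71)]
side block_end call [([237.0, 212.0], 0.84), ([248.0, 195.0], 0.23)]
side rail call [([222.0, 193.0], 0.84)]
side rail call [([240.0, 212.0], 0.59)]
```

View pics/top0.png

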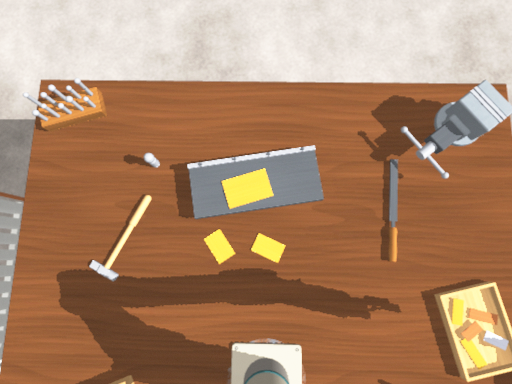

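View pics/side0.png

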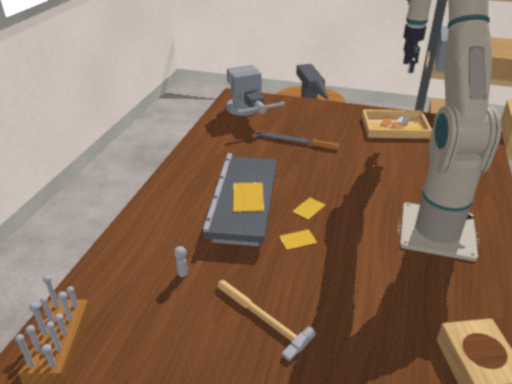

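The top view has three yellow plates: (247,187) on the block, and (220,247) and (268,248) on the bench. The one on the block fits, as it is clearly the largest and lies on the block. The vise, bin and nail rack are not part of the job. I'll measure and make a confirming crop.

```bash
cat >> h.py <<'E'
def plate_rect(im,cam='top',z=60):
    hsv=cv2.cvtColor(im,cv2.COLOR_RGB2HSV)
    m=cv2.inRange(hsv,(22,130,120),(35,255,255))
    cs,_=cv2.findContours(m,cv2.RETR_EXTERNAL,cv2.CHAIN_APPROX_NONE)
    out=[]
    for c in cs:
        if cv2.contourArea(c)<150: continue
        w=np.array([ray_z(cam,p[0],z)[:2] for p in c],np.float32)
        out.append(cv2.minAreaRect(w))
    return sorted(out,key=lambda r:-r[1][0]*r[1][1])
E
python3 - <<'E'
from h import *
im,d=get_image('top')
crop=cv2.resize(im[135:280,175:335],None,fx=4,fy=4,interpolation=cv2.INTER_CUBIC);save('crop1.png',crop)
for r in plate_rect(im): print('plate',r)
# block top from depth
K=get_calibration('top');H,W=d.shape
R=np.array(K['R']);t=np.array(K['t']).ravel();k=np.array(K['K'])
v,u=np.mgrid[:H,:W];P=np.stack([(u-k[0,2])/k[0,0]*d,(v-k[1,2])/k[1,1]*d,d],-1)-t
P=P@R
reg=np.zeros((H,W),bool);reg[140:222,180:330]=1
m=reg&(P[...,2]>48)&(P[...,2]<80)&(d>0)
r=cv2.minAreaRect(P[m][:,:2].astype(np.float32));print('block',r,cv2.boxPoints(r), np.median(P[m][:,2]))
mr=reg&(P[...,2]>63.)&(d>0);print('rail n',mr.sum(),np.percentile(P[m][:,2],[5,50,90,99]))
for n,px,z in [('end',(322,172),55),('rail',(252,157),55),('blk',(256,187),0),('pun',(156,164),0),('ham',(123,244),0),('file',(391,208),0)]:print(n,ray_z('top',px,z).round(1))
for n,px,z in [('end',(249,154),55),('rail',(222,193),55),('plate',(247,197),55),('pun',(179,277),0)]:print('side',n,ray_z('side',px,z).round(1))
print('px size', np.median(d[m])/k[0,0])
E
```

```text
plate ((562.6439819335938, 67.2160873413086), (90.41738891601562, 140.4103240966797), 17.92315673828125)
plate ((385.84954833984375, 146.3056640625), (87.78253173828125, 58.57247543334961), 34.57176971435547)
plate ((383.7672424316406, 0.40023040771484375), (88.6329116821289, 56.32566833496094), 66.0221939086914)
plate ((105.73458862304688, -576.9896850585938), (87.10872650146484, 27.48239517211914), 32.42589569091797)
plate ((214.3123016357422, -541.0657348632812), (28.00557518005371, 72.18508911132812), 85.16837310791016)
block ((585.3302612304688, 41.48503112792969), (170.81736755371094, 400.7884216308594), 9.512300491333008) [[ 467.97894  225.00928]
 [ 534.21295 -170.26837]
 [ 702.6816  -142.03922]
 [ 636.4476   253.23843]] 55.281787944356644
rail n 601 [51.46369422 55.28178794 61.97533695 69.20247684]
end [ 617.4 -164.5   55. ]
rail [662.2  53.2  55. ]
blk [577.3  39.8   0. ]
pun [649.2 371.2   0. ]
ham [386.3 458.1   0. ]
file [ 516.4 -391.2    0. ]
side end [ 636.2 -173.    55. ]
side rail [647.8  69.4  55. ]
side plate [567.5  67.5  55. ]
side pun [656.6 385.6  -0. ]
px size 3.0869209985945445
```

View pics/crop1.png

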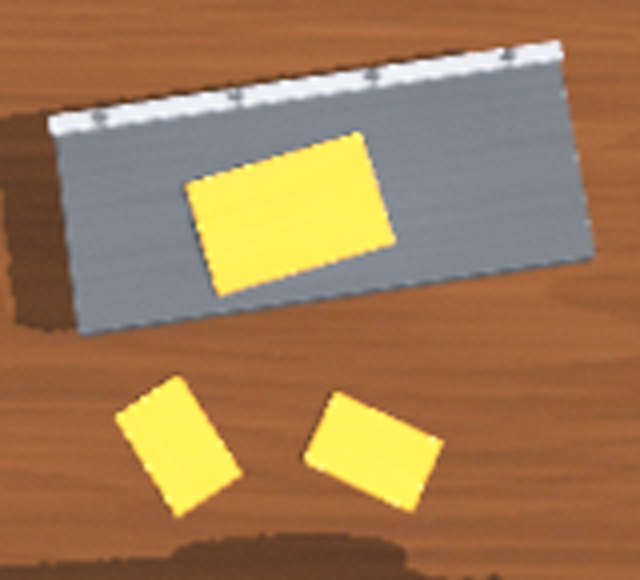

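The crop confirms it: the plate on the block (90×140 mm) is the largest, and the two on the bench are about 57×88 mm. In the block frame the plate is at about (-18, +29) and 8.4° askew.

The plan is to push its front edge to the rail, slide it right by pushing its left end, then snug it up again. I'll use shut fingers throughout with the tool yaw matched to the block.

Emit:
{"method": "play_rows", "body": {
  "series": [
    [[2.76,3.14,0,0,0,0,1],[2.76,3.14,0,0,0,0,1],[2.76,3.14,0,0,0,0,1],[2.76,3.14,0,0,0,0,1],[2.76,3.14,0,0,0,0,1],[2.76,3.14,0,0,0,0,1],[2.76,3.14,0,0,0,0,1],[2.76,3.14,0,0,0,0,1],[2.76,3.14,0,0,0,0,1],[0.75,3.67,-1.2,0,0,-0.36,1],[0.75,3.67,-1.2,0,0,-0.36,1],[0.75,3.67,-1.2,0,0,-0.36,1],[0.75,3.67,-1.2,0,0,-0.36,1],[0.75,3.67,-1.2,0,0,-0.36,1],[0.75,3.67,-1.2,0,0,-0.36,1],[0.75,3.67,-1.2,0,0,-0.36,1],[0.75,3.67,-1.2,0,0,-0.36,1],[0.75,3.67,-1.2,0,0,-0.36,1],[0.75,3.67,-1.2,0,0,-0.36,1],[0.75,3.67,-1.2,0,0,-0.36,1]]
  ]
}}

```text
clock: 4.05
eef_pos: [482.8, 55.4, 99.1]
tool_rot: [3.141, -0.001, 0.165]
force: [0.7, -0.5, -0.0]
width: 0.3
gripper_force: 0.0
```

Emit:
{"method": "play_rows", "body": {
  "series": [
    [[0,0,-1.4,0,0,0,1],[0,0,-1.4,0,0,0,1],[0,0,-1.4,0,0,0,1],[0,0,0,0,0,0,1]]
  ]
}}

```text
clock: 4.55
eef_pos: [481.2, 52.9, 56.3]
tool_rot: [3.141, 0.002, 0.164]
force: [0.9, 0.0, 0.5]
width: 0.0
gripper_force: 0.0
```

Emit:
{"method": "play_rows", "body": {
  "series": [
    [[0.49,0.08,0,0,0,0,1],[0.49,0.08,0,0,0,0,1],[0.49,0.08,0,0,0,0,1],[0.49,0.08,0,0,0,0,1],[0.49,0.08,0,0,0,0,1],[0.49,0.08,0,0,0,0,1],[0.49,0.08,0,0,0,0,1],[0.49,0.08,0,0,0,0,1],[0.49,0.08,0,0,0,0,1],[0.49,0.08,0,0,0,0,1],[0.49,0.08,0,0,0,0,1]]
  ]
}}

```text
clock: 5.92
eef_pos: [536.3, 63.0, 57.3]
tool_rot: [-3.142, 0.0, 0.166]
force: [-3.5, -0.5, 0.4]
width: -0.2
gripper_force: 1.6
```

```bash
cat >> h.py <<'E'
def report(cam='top'):
    im,d=get_image(cam)
    r=plate_rect(im,cam)[0]; a=r[2] if r[1][0]<r[1][1] else r[2]-90
    c=np.cos(np.radians(9.51));s=np.sin(np.radians(9.51));dx,dy=r[0][0]-585.3,r[0][1]-41.5
    print('plate size',np.round(r[1],1),'block-frame',round(c*dx+s*dy,1),round(-s*dx+c*dy,1),'ang',round(a-9.51,2))
    st=ctrl.read_state();e=st['eef_pos'];dx,dy=e[0]-585.3,e[1]-41.5
    print('tcp block',round(c*dx+s*dy,1),round(-s*dx+c*dy,1),e[2],st['force'],st['clock'])
    return im
E
python3 -c "
from h import *
save('t2.png',cv2.resize(report()[135:280,175:335],None,fx=4,fy=4))"
```

```text
plate size [61.6 54. ] block-frame -212.1 -18.2 ang -34.88
tcp block -43.6 29.3 57.38821591552869 [-3.1181728  -0.27915093  0.64860674] 5.975
```

View pics/t2.png

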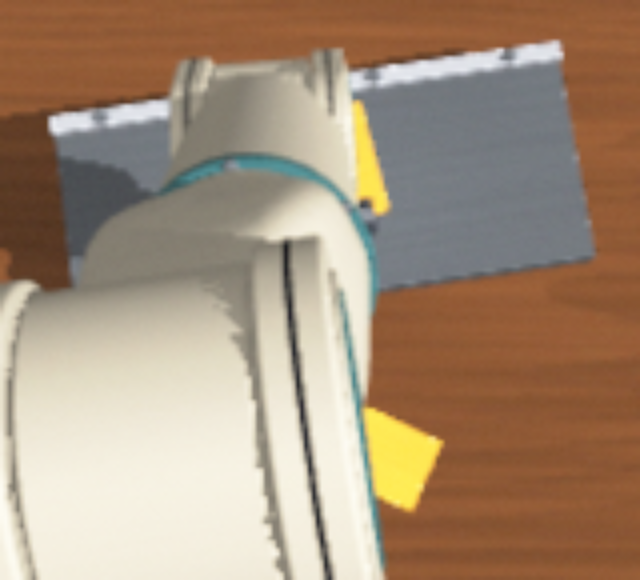

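The arm hides most of the plate. Its right far corner at about (358,100) in the crop is near the rail. I'll push on gently and watch the force.

Emit:
{"method": "play_rows", "body": {
  "series": [
    [[0.25,0.04,0,0,0,0,1],[0.25,0.04,0,0,0,0,1],[0.25,0.04,0,0,0,0,1],[0.25,0.04,0,0,0,0,1]]
  ]
}}

```text
clock: 6.48
eef_pos: [545.6, 64.6, 57.3]
tool_rot: [-3.141, 0.001, 0.166]
force: [-7.6, -0.2, 3.4]
width: -0.2
gripper_force: 3.9
```

Emit:
{"method": "play_rows", "body": {
  "series": [
    [[0.15,0.02,0,0,0,0,1],[0.15,0.02,0,0,0,0,1]]
  ]
}}

```text
clock: 6.72
eef_pos: [545.7, 64.6, 57.1]
tool_rot: [-3.141, 0.007, 0.166]
force: [-12.0, -0.9, 9.9]
width: 0.4
gripper_force: 7.2
```

Emit:
{"method": "play_rows", "body": {
  "series": [
    [[-1.0,-0.16,0,0,0,0,1],[-1.0,-0.16,0,0,0,0,1],[-1.0,-0.16,0,0,0,0,1],[-1.0,-0.16,0,0,0,0,1],[0,0,2.0,0,0,0,1],[0,0,2.0,0,0,0,1],[1.6,2.4,0,0,0,0,1],[1.6,2.4,0,0,0,0,1],[1.6,2.4,0,0,0,0,1],[1.6,2.4,0,0,0,0,1],[1.6,2.4,0,0,0,0,1],[0,0,0,0,0,0,1]]
  ]
}}

```text
clock: 8.22
eef_pos: [589.6, 181.4, 97.1]
tool_rot: [-3.14, -0.002, 0.169]
force: [-0.4, -1.6, -0.0]
width: 0.2
gripper_force: 0.0
```

```bash
python3 -c "
from h import *
a=report()[135:280,175:335]
b,_=get_image('side');b=b[140:260,180:340]
save('t3.png',np.vstack([cv2.resize(a,(600,300)) if 0 else cv2.resize(a,(400,362)),cv2.resize(b,(400,300))])[:600] if 0 else np.hstack([cv2.resize(a,(400,362)),cv2.resize(b,(400,362))]))"
```

```text
plate size [ 88.8 139.6] block-frame 20.0 26.1 ang 4.91
tcp block 26.1 135.3 97.00942030430433 [-0.65949471 -0.51180825 -0.30687008] 8.275
```

View pics/t3.png

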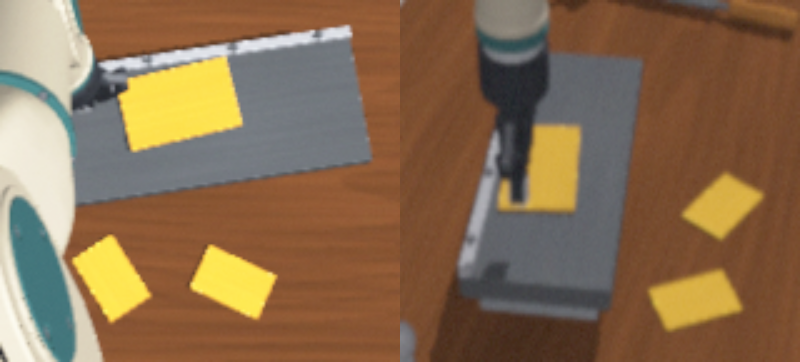

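The right far corner is at the rail and the plate is still 4.9° askew. Next I push the left end along the rail, slightly to the rail side of the plate's centre, which also straightens it.

Emit:
{"method": "play_rows", "body": {
  "series": [
    [[0,0,-2.0,0,0,0,1],[0,0,-2.0,0,0,0,1],[0,0,0,0,0,0,1],[0.13,-0.79,0,0,0,0,1],[0.13,-0.79,0,0,0,0,1],[0.13,-0.79,0,0,0,0,1],[0.13,-0.79,0,0,0,0,1],[0.13,-0.79,0,0,0,0,1],[0.13,-0.79,0,0,0,0,1],[0.13,-0.79,0,0,0,0,1],[0.13,-0.79,0,0,0,0,1]]
  ]
}}

```text
clock: 9.7
eef_pos: [599.6, 115.2, 57.4]
tool_rot: [-3.141, -0.0, 0.166]
force: [-0.6, 3.7, 0.4]
width: 0.2
gripper_force: 1.8
```

Emit:
{"method": "play_rows", "body": {
  "series": [
    [[0.13,-0.79,0,0,0,0,1],[0.13,-0.79,0,0,0,0,1],[0.13,-0.79,0,0,0,0,1],[0.13,-0.79,0,0,0,0,1],[0.13,-0.79,0,0,0,0,1],[0.13,-0.79,0,0,0,0,1],[0.13,-0.79,0,0,0,0,1],[0.13,-0.79,0,0,0,0,1],[0.13,-0.79,0,0,0,0,1]]
  ]
}}

```text
clock: 10.82
eef_pos: [611.2, 43.7, 57.3]
tool_rot: [3.142, 0.0, 0.166]
force: [-0.5, 3.5, 1.3]
width: 0.1
gripper_force: 2.0
```

```bash
python3 -c "
from h import *
a=report()[135:280,175:335]
b,_=get_image('side');print(plate_rect(b,'side')[0]);b=b[120:240,180:340]
save('t4.png',np.hstack([cv2.resize(a,(400,362)),cv2.resize(b,(400,362))]))"
```

```text
plate size [89.1 75. ] block-frame 7.3 -108.9 ang -93.73
tcp block 25.8 -4.1 57.29149941188758 [-0.41980559  2.35786957  0.93797317] 10.875
((589.8302001953125, -36.440650939941406), (56.92875289916992, 131.8391876220703), 15.938840866088867)
```

View pics/t4.png

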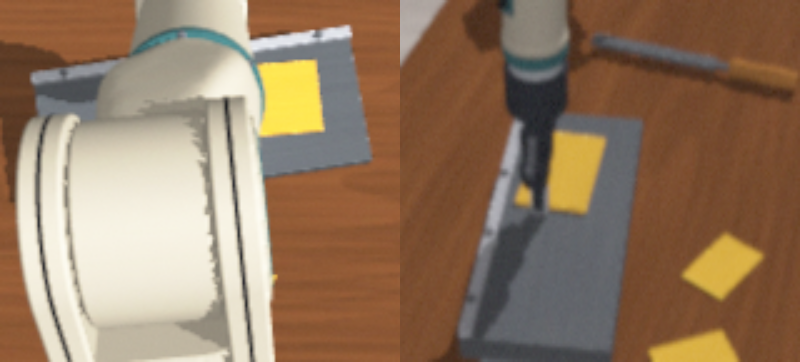

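The plate has slid right, about 3.7° clockwise, with its leading end off the rail (centre about (9, -76) in the block frame). I'll push the front edge at block y ≈ -84 to seat it before going further.

Emit:
{"method": "play_rows", "body": {
  "series": [
    [[-0.25,1.5,0,0,0,0,1],[0,0,2.0,0,0,0,1],[0,0,2.0,0,0,0,1],[-1.84,-2.78,0,0,0,0,1],[-1.84,-2.78,0,0,0,0,1],[-1.84,-2.78,0,0,0,0,1],[-1.84,-2.78,0,0,0,0,1],[0,0,-2.0,0,0,0,1],[0,0,-2.0,0,0,0,1],[0,0,0,0,0,0,1],[0.39,0.066,0,0,0,0,1],[0.39,0.066,0,0,0,0,1],[0.39,0.066,0,0,0,0,1],[0.39,0.066,0,0,0,0,1],[0.39,0.066,0,0,0,0,1],[0.39,0.066,0,0,0,0,1],[0.39,0.066,0,0,0,0,1]]
  ]
}}

```text
clock: 13.05
eef_pos: [558.2, -48.3, 57.1]
tool_rot: [-3.141, 0.008, 0.165]
force: [-7.6, -1.9, 7.2]
width: 0.2
gripper_force: 5.5
```

Emit:
{"method": "play_rows", "body": {
  "series": [
    [[0.2,0.033,0.02,0,0,0,1],[0.2,0.033,0.02,0,0,0,1],[0.2,0.033,0.02,0,0,0,1],[0.2,0.033,0.02,0,0,0,1]]
  ]
}}

```text
clock: 13.55
eef_pos: [568.2, -46.8, 57.6]
tool_rot: [-3.142, 0.005, 0.165]
force: [-7.3, -3.0, 1.7]
width: 0.1
gripper_force: 3.5
```

```bash
python3 -c "
from h import *
report()"
```

```text
plate size [87. 57.] block-frame -178.7 135.8 ang -64.93
tcp block -31.4 -84.3 57.61383764496652 [-5.29276828 -1.85540775  2.98180197] 13.6
```

Emit:
{"method": "play_rows", "body": {
  "series": [
    [[0.15,0.025,0.02,0,0,0,1],[0.15,0.025,0.02,0,0,0,1],[0,0,0,0,0,0,1]]
  ]
}}

```text
clock: 13.98
eef_pos: [570.0, -47.3, 57.8]
tool_rot: [3.141, 0.007, 0.164]
force: [-8.0, -5.1, 2.3]
width: -0.1
gripper_force: 3.7
```

Emit:
{"method": "play_rows", "body": {
  "series": [
    [[0.15,0.025,0.02,0,0,0,1],[0,0,0,0,0,0,1]]
  ]
}}

```text
clock: 14.22
eef_pos: [571.0, -47.5, 57.9]
tool_rot: [3.141, 0.008, 0.164]
force: [-9.4, -4.7, 2.8]
width: -0.1
gripper_force: 4.1
```

Emit:
{"method": "play_rows", "body": {
  "series": [
    [[-1.0,-0.165,0,0,0,0,1],[-1.0,-0.165,0,0,0,0,1],[-1.0,-0.165,0,0,0,0,1],[0,0,1.93,0,0,0,1],[0,0,1.93,0,0,0,1],[1.49,3.26,0,0,0,0,1],[1.49,3.26,0,0,0,0,1],[1.49,3.26,0,0,0,0,1],[1.49,3.26,0,0,0,0,1],[0,0,0,0,0,0,1]]
  ]
}}

```text
clock: 15.48
eef_pos: [605.4, 84.9, 97.4]
tool_rot: [-3.139, -0.003, 0.171]
force: [-0.4, -0.1, -0.3]
width: -0.2
gripper_force: 0.0
```

```bash
python3 -c "
from h import *
report()"
```

```text
plate size [ 88.2 137.5] block-frame 25.2 -79.6 ang -0.09
tcp block 25.6 36.8 97.22474628118006 [ 0.47926881 -0.38077606  0.22176093] 15.525
```

The plate is flush, at (25.2, -79.6) and -0.1°. Now I slide it the remaining ~90 mm from the left end with a slight lean into the rail.

Emit:
{"method": "play_rows", "body": {
  "series": [
    [[-0.25,-0.04,-2.0,0,0,0,1],[0,0,-2.0,0,0,0,1],[0,0,0,0,0,0,1],[0.16,-0.804,0,0,0,0,1],[0.16,-0.804,0,0,0,0,1],[0.16,-0.804,0,0,0,0,1],[0.16,-0.804,0,0,0,0,1],[0.16,-0.804,0,0,0,0,1],[0.16,-0.804,0,0,0,0,1],[0.16,-0.804,0,0,0,0,1],[0.16,-0.804,0,0,0,0,1],[0.16,-0.804,0,0,0,0,1],[0.16,-0.804,0,0,0,0,1],[0.16,-0.804,0,0,0,0,1]]
  ]
}}

```text
clock: 17.27
eef_pos: [617.3, -4.4, 57.3]
tool_rot: [-3.136, 0.004, 0.168]
force: [-5.2, 8.5, 6.7]
width: 0.1
gripper_force: 4.7
```

Emit:
{"method": "play_rows", "body": {
  "series": [
    [[0.16,-0.804,0,0,0,0,1],[0.16,-0.804,0,0,0,0,1],[0.16,-0.804,0,0,0,0,1],[0,0,0,0,0,0,1]]
  ]
}}

```text
clock: 17.77
eef_pos: [622.5, -31.2, 57.0]
tool_rot: [-3.138, 0.003, 0.166]
force: [-3.4, 4.4, 1.2]
width: 0.1
gripper_force: 1.9
```

```bash
python3 -c "
from h import *
report()"
```

```text
plate size [87.  58.6] block-frame -179.0 136.5 ang -64.93
tcp block 24.8 -77.9 57.00706146441485 [-3.6364461   3.46429525  2.60387826] 17.825
```

Emit:
{"method": "play_rows", "body": {
  "series": [
    [[0.1,-0.59,0,0,0,0,1],[0.1,-0.59,0,0,0,0,1],[0,0,0,0,0,0,1],[-0.25,1.5,0,0,0,0,1],[0,0,2.0,0,0,0,1],[0,0,2.0,0,0,0,1],[-0.7,4.0,0,0,0,0,1],[-0.7,4.0,0,0,0,0,1],[0,0,0,0,0,0,1],[0,0,0,0,0,0,1]]
  ]
}}

```text
clock: 19.08
eef_pos: [610.8, 49.5, 98.5]
tool_rot: [3.14, -0.002, 0.166]
force: [0.1, -0.9, -1.2]
width: 0.1
gripper_force: 0.0
```

```bash
python3 -c "
from h import *
a=report()[135:280,175:335]
save('t5.png',cv2.resize(a,(640,580)))"
```

```text
plate size [ 89.  140.7] block-frame 25.8 -165.7 ang 0.12
tcp block 26.2 2.9 98.22923610659875 [ 0.65598134 -0.03608912 -0.11990299] 19.125
```

View pics/t5.png

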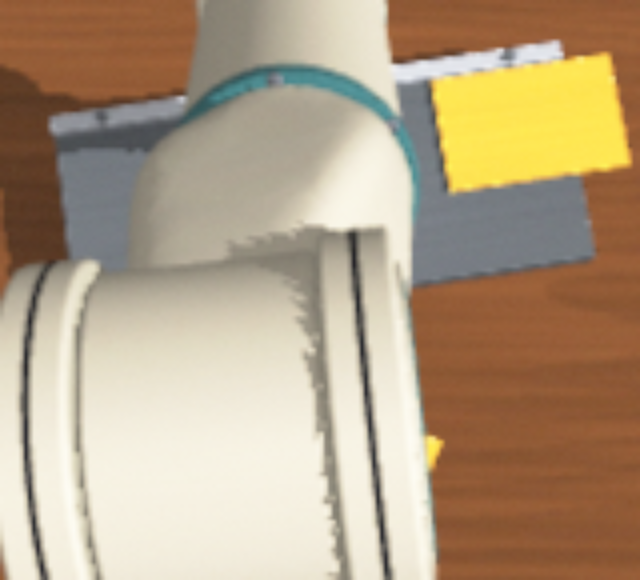

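The plate lies flat along the rail at (25.8, -165.7), 0.1° off parallel, with about 36 mm out past the end. In the crop its left edge is at about (440,130) and its right edge at about (620,110), with its far side on the rail. The robot is clear of everything, so I'm handing in.

```bash
python3 -c "
from h import *
print(workorder.finish_job())"
```

```text
the job is handed in; nothing more can be done
None
```

I handed the job in after about 19 s of the 54 s allowed: by the last camera measurement the plate lies flat along the rail, 0.1° off parallel with about 36 mm past the block's right end, and I kept the arm clear of the hammer, file and punch but did not re-measure them; no verdict was returned.

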